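Hold the spring jaw open for the waiting block

TASK

Of the two pieces of wood, the one lying in the rimmed tray is next for the glue-up clamp. Pull the clamp's spring-closed jaw open by its upright knob until the pointer stands at the mark that suits that piece - the short-pull mark for the thin board, the long-pull mark for the thick block - and keep holding it there: finish while still gripping the knob, with the pointer at the mark. Leave the wood and everything else on the bench where it is.

Things in the scene. Friction and masses are not known exactly. Their poses are not given: they have to be found in the camera images.
- press: Fixed glue-up clamp: plywood base 315 x 150 x 18 mm lying on the bench, with a dark wooden fixed jaw 120 mm wide and 70 mm tall over the bench at its far end. Origin: on the bench, 7 mm nearer the knob than the base's centre. Its x axis (level) points from the knob to the fixed jaw; the movable jaw is pulled open along its -x (roughly towards the robot), its z is up. It does not move.
- jaw (a joint): How far the sliding jaw is pulled open, m: 0 = shut against the fixed jaw, 0.10 = end stop. Springs shut it by itself when let go: the pull needed is about 7 N when shut, rising by 1.1 N per cm (about 15 N at the long mark). The jaw is a wooden block 110 mm wide, top 69 mm over the bench, on a steel plate with its top at 32 mm.
- knob (a point): Centre of the grip of the upright turned wooden knob on the sliding plate, 70 mm over the bench. The knob is round, vertical, 26 mm across, from 31 to 93 mm over the bench (full width from 49 to 85 mm; top edge tapered). The movable jaw is 70 mm beyond the knob's axis; otherwise the room round it is free above 45 mm. It moves with the jaw.
- pointer (a point): Tip of the dark steel pointer, an upright flag 4 mm thick with its top at 50 mm over the bench, that sticks out of the left side (press +y) of the sliding plate; the point itself is 33 mm over the bench. It moves with the jaw, and must be brought level with a mark along the press's x axis.
- short_mark: Small fixed steel rider 8 x 20 mm with a thin upright fin, 50 mm over the bench at its top, on the aluminium rail along the clamp's left side. The fin, at the origin's x, is the mark. This is the mark nearer to the pointer's rest place (a pull of 28 to 40 mm). Origin: 22 mm over the bench; axes parallel to the press's. It stays put.
- long_mark: An identical rider farther along the rail, towards the robot: the second mark that the pointer comes to (a pull of 60 to 76 mm). Origin and axes as for short_mark.
- tray: Fixed shallow plywood tray 210 x 160 mm with a rim 22 mm high, to the left or the right of the clamp; origin at the centre of its underside. The piece lying in it is the next one.
- mat: Fixed flat black rubber mat 210 x 160 x 6 mm without a rim, on the other side of the clamp; origin at the centre of its underside. The piece lying on it is not wanted now.
- thick_block: Loose laminated wooden block 150 x 75 x 52 mm thick (three layers), lying flat in the tray or on the mat. Origin: centre of its underside. Must stay where it lies.
- thin_board: Loose wooden board 150 x 105 x 22 mm thick, lying flat in the tray or on the mat (whichever the thick block is not). Origin: centre of its underside. Must stay where it lies.
- glue_bottle: White glue bottle, 72 mm across, 190 mm tall, a bystander; origin at the centre of its underside.
- small_bottle: Yellowish small bottle, 46 mm across, 120 mm tall, a bystander; origin at the centre of its underside.
- bowl: White bowl, 120 mm across, 50 mm tall, a bystander; origin at the centre of its underside.
- offcut: Wood offcut 90 x 40 x 20 mm, a bystander; origin at the centre of its underside.
- tape: Roll of paper tape, 100 mm across, 24 mm tall, a bystander; origin at the centre of its underside.
- screwdriver: Screwdriver lying on the bench, a bystander; origin under its middle.
- c_clamp: Steel C-clamp lying flat, about 150 x 110 x 18 mm, a bystander; origin on its underside inside the C.

How it is judged:
On the way:
1. the jaw has been pulled off its closed position by the fingers (value of joint jaw above 0.012 m and contact force between jaw and the fingers above 2 N), for 0.1 s.
At the end, for the whole second after the job is handed in: The pointer is within 6 mm (along the slide) of the short-pull mark if the thin board lies in the tray, of the long-pull mark if the thick block does, still (under 10 mm/s), held by the fingers with more than 3 N of contact and by no piece of wood, through the last second (((horizontal distance between thin_board and tray below 0.06 m and x of pointer in the frame of short_mark between -0.006 and 0.006 m) or (horizontal distance between thick_block and tray below 0.06 m and x of pointer in the frame of long_mark between -0.006 and 0.006 m)) and contact force between jaw and the fingers above 3 N and velocity of joint jaw between -0.01 and 0.01 m/s and contact force between jaw and thick_block below 0.3 N and contact force between jaw and thin_board below 0.3 N); the arm keeps its last pose, push and grip.
It fails at once if a piece of wood or a bystander is moved more than 20 mm (distance of any of thick_block, thin_board, glue_bottle, small_bottle, bowl, offcut, tape, screwdriver, c_clamp from where it was at the start of the episode above 0.02 m).
It also fails if it takes over 32 s, if anything falls off the work surface, if the arm or the gripper's body presses on something with over 40 N, if the wrist force passes 120 N, or if a joint passes its speed limit or range.

ROBOT

A 7-joint arm with a two-finger parallel gripper is mounted at the origin on the work surface. World frame = base frame: x ahead of the robot, y to its left, z up, the work surface at z = 0. Lengths are in m, angles in rad, forces in N, time in s.
With the tool pointing down it reaches from about 0.425 to 0.875 m from the base axis. Payload 8.4 kg.
Tool frame: the origin (TCP) lies midway between the tips of the shut fingers; the grasp point (between the pads) lies 19 mm behind it (r.pinch_z is the distance from the TCP to the grasp point, in m); z points along the fingers, y is the direction in which the jaws open and shut (so a half turn about z gives the same grasp; the last joint's range is limited). The gripper opens to 85 mm and grips with 20 to 120 N. Pads are 22 mm wide; open, the fingers measure 114 mm over their backs; the gripper's body (76 mm by 85 mm) begins 54 mm behind the grasp point. The pads swing forward as they close: fully open they stand 13 mm farther back than shut.
Start: joints at [1.181, 0.333, 0.04, 1.465, -0.013, 1.343, -0.059], TCP at [0.186, -0.623, 0.231] pointing down, gripper open.
Joint ranges: [-2.58, 2.58], [-0.38, 2.09], [-1.3, 1.39], [0.25, 2.4], [-1.5, 4.64], [0.08, 2.09], [-2.65, 2.65]. Speed limits (rad/s): [2.22, 2.22, 2.79, 2.79, 3.14, 3.14, 3.14].

INTERFACE

Orientations are given as a unit quaternion [x, y, z, w].
In Python, from bench import r, vision, workorder gives the robot as it stands. Calls block until the motion is done:
- r.move_pose(position, orientation): joint-space move of the TCP to a pose.
- r.move_straight(position, frame=None, v=0.15, force_limit=None): straight line of the TCP; frame=None keeps the orientation; v is the mean speed in m/s. With force_limit (N) it stops when the force on the tool has changed by that much, and returns True; else False.
- r.move_j(angles): joint-space move.
- r.ungrasp() and r.close(grip_force=None): open the fingers fully, or close them until they stop; grip_force is the grip in N (None keeps the last).
- r.hold(seconds).
- r.inverse_kinematics(position, orientation): joint angles nearest the present ones, or None.
- r.read_state(): the state.
- vision.grab_frame(name): name is "scene" or "top"; returns a dict with "color" (400x640x3 uint8, red, green, blue), "camera_matrix" (3x3 intrinsics, pixels), "camera_from_world" (4x4, takes a point from world to camera coordinates). Camera axes: x right, y up, looking along -z (the intrinsics and any distortion apply to the point x, -y, -z); pixel columns grow to the right and rows downward; lengths in m; the calibration is good to about 2 mm. A picture is of the moment at which its call begins. There is no depth.
A pose or a line that the arm cannot do raises r.MotionError and nothing moves.
- workorder.sign_off(): hands the job in, once; it reports no verdict.
The state is a dict: "time_s": time; "joint_positions": joint angles; "dq": joint speeds; "tau": joint torques, N m; "tcp_pos": TCP position; "eef_rot": TCP orientation; "wrist_force": force on the tool from outside, world axes, zero at the start; "ft_torque": the same for the moment, N m; "width": finger opening in m.
Only numpy, scipy, OpenCV 4.12 (cv2) and the standard library are available. Lean on these libraries where they do the work, as an engineer would, in place of code of your own. Each camera call takes 0.05 s, during which the arm holds its last target. There are 200 camera calls.

## Working session

There is one attempt and no reset: what is moved stays moved. The work goes in short steps, each a Python script; the robot and the scene stay as the last script left them, time stands still between calls to the robot, and variables do not carry over. Pictures are saved under pics/ and viewed, about 8 in all and at most 12, crops included, and the job is handed in when it is done.

```bash
mkdir -p pics
python3 - <<'E'
from bench import r, vision
import cv2, numpy as np
for n in ("scene","top"):
    f=vision.grab_frame(n); cv2.imwrite(f"pics/{n}0.png",f["color"][:,:,::-1])
    print(n,{k:(np.round(v,4).tolist() if k!="color" else v.shape) for k,v in f.items()})
print(r.read_state()["time_s"],r.pinch_z, r.read_state()["eef_rot"])
E
```

```text
scene {'color': (400, 640, 3), 'camera_matrix': [[391.6367, 0.0, 318.9621], [0.0, 391.6367, 196.5953], [0.0, 0.0, 1.0]], 'camera_from_world': [[-0.8092, 0.5876, -0.0041, 0.4353], [-0.4677, -0.6398, 0.6099, 0.1991], [0.3557, 0.4954, 0.7925, -1.6479], [0.0, 0.0, 0.0, 1.0]]}
top {'color': (400, 640, 3), 'camera_matrix': [[497.5476, 0.0, 318.956], [0.0, 497.5476, 199.9774], [0.0, 0.0, 1.0]], 'camera_from_world': [[-0.0128, -0.9999, -0.0109, 0.0283], [0.9871, -0.0144, 0.1596, -0.5217], [-0.1597, -0.0087, 0.9871, -1.8145], [0.0, 0.0, 0.0, 1.0]]}
0.1 0.0187 [ 9.89450289e-01  1.44871013e-01 -1.52042100e-04 -7.02151081e-04]
```

View pics/scene0.png

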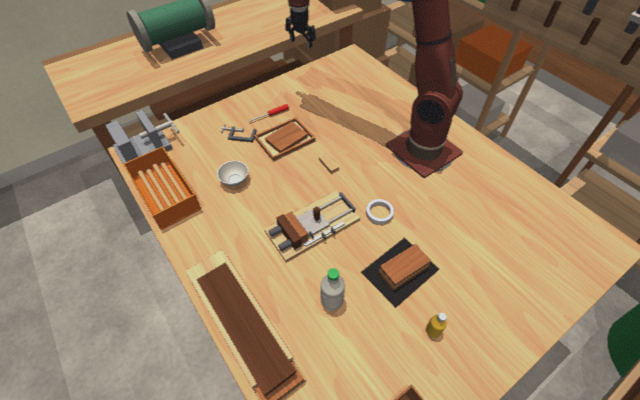

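View pics/top0.png

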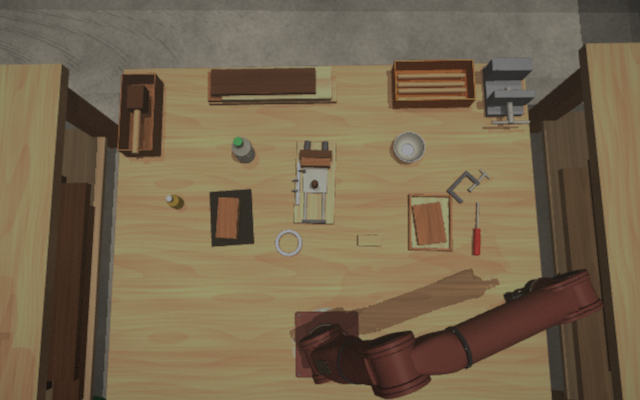

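The tray (top image about 430,222) holds the wider, thinner piece, and the mat (231,218) holds the narrower, thicker one. That points to the short mark. Next I'll zoom in on the clamp and the two pieces.

Run:
```python
import cv2, numpy as np
t=cv2.imread("pics/top0.png"); s=cv2.imread("pics/scene0.png")
a=cv2.resize(t[135:230,285:345],None,fx=6,fy=6,interpolation=cv2.INTER_CUBIC) #360x570
b=cv2.resize(s[185:260,262:362],None,fx=4,fy=4,interpolation=cv2.INTER_CUBIC) #400x300
c=np.hstack([cv2.resize(s[112:162,250:320],(196,140)),cv2.resize(s[236:306,360:440],(204,178))[:140]])
o=np.zeros((570,770,3),np.uint8); o[:,:360]=a; o[:300,365:765]=b; o[310:450,365:765]=c
cv2.imwrite("pics/z1.png",o)
```

```text
(no output)
```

View pics/z1.png

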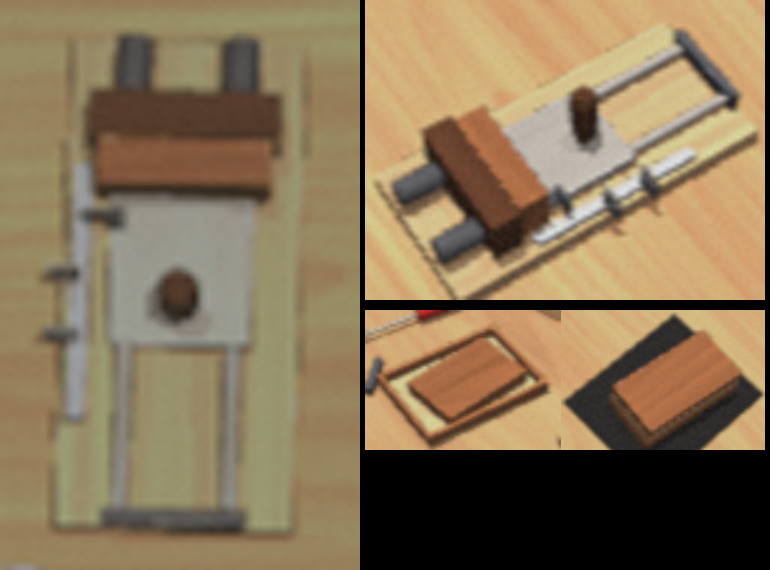

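The crops confirm it: a thin board in the tray and a thick block on the mat, so the short mark is the one. In the top crop the pointer is at (103,216), the fins at (62,274) and (60,336), and the knob top at (178,282).

```bash
cat > h.py <<'E'
import numpy as np, cv2
from bench import r, vision
def ray(f,u,v,z):
    K=f["camera_matrix"];T=f["camera_from_world"];R=T[:3,:3];o=-R.T@T[:3,3]
    d=np.linalg.solve(K,[u,v,1.]);d=R.T@(d*[1,-1,-1]);return o+d*(z-o[2])/d[2]
def proj(f,p):
    c=f["camera_from_world"]@np.append(p,1);q=f["camera_matrix"]@(c[:3]*[1,-1,-1]);return q[:2]/q[2]
E
python3 - <<'E'
from h import *
f=vision.grab_frame("top"); g=vision.grab_frame("scene")
def t(c,z): return ray(f,285+(c[0]+.5)/6-.5,135+(c[1]+.5)/6-.5,z)
def s(c,z): return ray(g,262+(c[0]-365+.5)/4-.5,185+(c[1]+.5)/4-.5,z)
for n,c,z in [("TL",(70,38),.018),("TR",(305,40),.018),("BL",(55,525),.018),("BR",(293,530),.018),("ptr",(103,216),.05),("ptrtip",(84,215),.05),("m1",(62,274),.05),("m2",(60,336),.05),("knobtop",(178,284),.09)]:
    print(n,t(c,z).round(4))
for n,c,z in [("ptr",(559,188),.05),("m1",(612,193),.05),("m2",(650,173),.05),("knobtop",(585,92),.093)]: print("s",n,s(c,z).round(4))
print(r.read_state()["wrist_force"])
E
```

```text
TL [0.7579 0.106  0.018 ]
TR [ 0.7541 -0.045   0.018 ]
BL [0.4432 0.1171 0.018 ]
BR [ 0.4379 -0.0318  0.018 ]
ptr [0.6334 0.0842 0.05  ]
ptrtip [0.6342 0.0961 0.05  ]
m1 [0.5968 0.1101 0.05  ]
m2 [0.5575 0.1115 0.05  ]
knobtop [0.5814 0.0371 0.09  ]
s ptr [0.6349 0.0824 0.05  ]
s m1 [0.6013 0.1132 0.05  ]
s m2 [0.5628 0.1161 0.05  ]
s knobtop [0.5755 0.0386 0.093 ]
[0.78528459 0.07279222 0.22736203]
```

The base measures 315 x 150 mm, as specified. Yaw is about -0.038 rad, the knob is at about (0.578, 0.038), and the gap to the mark is about 36 mm, inside the stated range. I'll go above the knob with the jaws opening along the slide.

Run:
```python
from h import *
psi=-0.038
q=None
for k in (0,np.pi/2):
    a=np.pi/4+psi/2-k; qq=[np.cos(a),np.sin(a),0,0]
    j=r.inverse_kinematics([.579,.038,.2],qq); print(k,None if j is None else np.round(j,3))
    j2=r.inverse_kinematics([.54,.04,.052],qq); print(None if j2 is None else np.round(j2,3))
    if j is not None and j2 is not None and (q is None or abs(j[6])<abs(best[6])): q,best=qq,j
np.save("q.npy",q)
r.move_pose([.579,.038,.2],q)
s=r.read_state(); print(s["time_s"],s["tcp_pos"],s["wrist_force"])
for n in("top","scene"):
    f=vision.grab_frame(n); cv2.imwrite(f"pics/{n}1.png",f["color"][:,:,::-1])
t=cv2.imread("pics/top1.png"); s=cv2.imread("pics/scene1.png")
o=np.hstack([cv2.resize(t[120:230,275:355],None,fx=5,fy=5,interpolation=2),cv2.resize(s[150:260,262:342],None,fx=5,fy=5,interpolation=2)])
cv2.imwrite("pics/z2.png",o)
```

```text
0 [ 0.494  0.299 -0.762  1.651  0.214  1.278 -0.346]
[ 0.55   0.409 -0.832  1.89   0.358  0.998 -0.478]
1.5707963267948966 [ 0.805  0.479 -1.232  1.639  0.461  1.356  2.611]
[ 0.737  0.525 -1.092  1.883  0.534  1.064  2.531]
2.9167 [0.57915997 0.03674318 0.19988225] [-0.65153078 -0.48390291 -0.17392818]
```

View pics/z2.png

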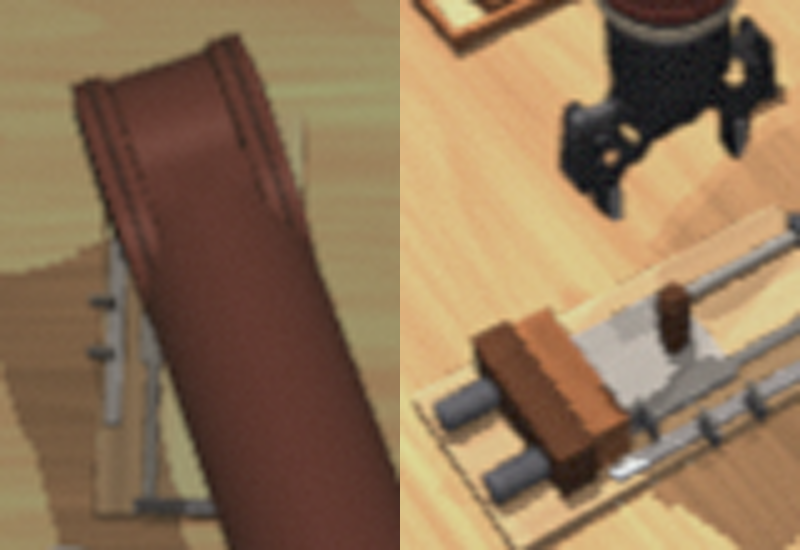

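The scene view shows the fingers straddling the knob along the slide, and the pointer and both riders stay visible. I'll descend and grip.

Run:
```python
from h import *
print(r.move_straight([.579,.038,.10],v=.12), r.move_straight([.579,.038,.052],v=.06,force_limit=12))
print(r.read_state()["tcp_pos"],r.read_state()["wrist_force"])
r.close(grip_force=60); r.hold(.2)
s=r.read_state(); print(s["time_s"],s["tcp_pos"],s["width"],s["wrist_force"])
for n in("top","scene"):
    f=vision.grab_frame(n); cv2.imwrite(f"pics/{n}2.png",f["color"][:,:,::-1])
t=cv2.imread("pics/top2.png"); s=cv2.imread("pics/scene2.png")
o=np.hstack([cv2.resize(t[140:230,275:345],None,fx=5,fy=5,interpolation=2),cv2.resize(s[170:260,272:352],None,fx=5,fy=5,interpolation=2)])
cv2.imwrite("pics/z3.png",o)
```

```text
False False
[0.57927471 0.03814324 0.05231991] [ 0.02437574 -0.17076297 -0.41229493]
5.7333 [0.57986835 0.03799426 0.05245282] 0.02452961304477099 [ 5.35174048 -0.32794323  1.93947886]
```

View pics/z3.png

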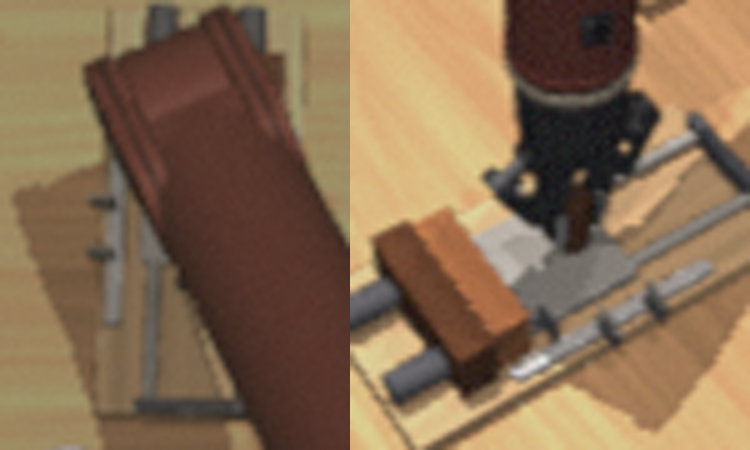

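Width is 24.5 mm and the spring load shows at the wrist, so the knob is gripped. I'll pull 36 mm along the slide and look.

Run:
```python
from h import *
psi=-0.038; p=np.array(r.read_state()["tcp_pos"])
r.move_straight(p-.036*np.array([np.cos(psi),np.sin(psi),0]),v=.04); r.hold(.3)
s=r.read_state(); print(s["time_s"],s["tcp_pos"],(s["tcp_pos"]-p),s["width"],s["wrist_force"])
for n in("top","scene"):
    f=vision.grab_frame(n); cv2.imwrite(f"pics/{n}3.png",f["color"][:,:,::-1])
t=cv2.imread("pics/top3.png"); s=cv2.imread("pics/scene3.png")
o=np.hstack([cv2.resize(t[160:220,280:320],None,fx=9,fy=9,interpolation=2),cv2.resize(s[210:264,302:350],None,fx=9,fy=10,interpolation=2)])
cv2.imwrite("pics/z4.png",o)
```

```text
7.1583 [0.54506209 0.0395128  0.05247143] [-3.48092185e-02  1.55726798e-03  4.36088443e-06] 0.02443815658847502 [ 9.91927821  0.69040393 -5.71367166]
```

View pics/z4.png

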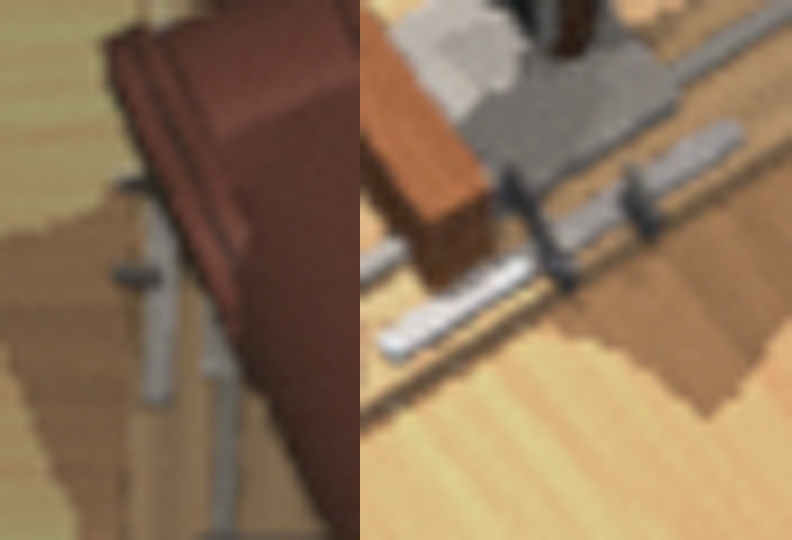

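In the scene crop the pointer (512,170 to about 540,228) and the short fin (545,235 to about 568,275) form one nearly unbroken line. I'll put numbers on that in the press frame.

Run:
```python
from h import *
g=vision.grab_frame("scene"); psi=-.038
ex=np.array([np.cos(psi),np.sin(psi)]); ey=np.array([-ex[1],ex[0]]); O=np.array([.591,.037])
for n,c in [("ptr root",(512,170)),("ptr tip",(537,222)),("fin",(548,236)),("fin end",(560,262)),("long fin",(633,172))]:
    d=ray(g,302+(c[0]-360+.5)/9-.5,210+(c[1]+.5)/10-.5,.05)[:2]-O; print(n,(d@ex).round(4),(d@ey).round(4))
# overlay: press-x lines at top height through candidate x values, every 5 mm
s=cv2.imread("pics/scene3.png"); o=cv2.resize(s[210:264,302:350],None,fx=12,fy=11,interpolation=2)
def P(x,y,z):
    u,v=proj(g,[*(O+x*ex+y*ey),z]); return int((u-302+.5)*12),int((v-210+.5)*11)
for x in np.arange(-.01,.0251,.005): cv2.line(o,P(x,.03,.05),P(x,.11,.05),(0,255,255) if abs(x)<1e-6 else (0,255,0),1)
cv2.imwrite("pics/z5.png",o)
```

```text
ptr root 0.007 0.0457
ptr tip 0.0109 0.0686
fin 0.0106 0.0757
fin end 0.0127 0.0868
long fin -0.031 0.0723
```

View pics/z5.png

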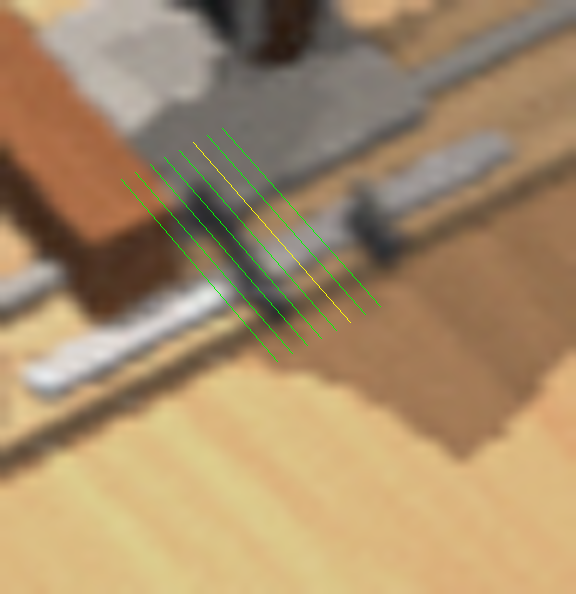

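The two look aligned to within a few mm. As a final check I'll rectify the before and after scene images, and the top image, into the press frame at fin-top height.

Run:
```python
from h import *
psi=-.038; ex=np.array([np.cos(psi),np.sin(psi)]); ey=np.array([-ex[1],ex[0]]); O=np.array([.591,.037])
# rectified: cols = x from -50mm..+60mm ; rows = y from 35..95mm, z=.046, 4px/mm -> 440x240
def rect(n,file):
    f=vision.grab_frame(n); im=cv2.imread(file)
    w=[(-.05,.035),(.06,.035),(.06,.095),(-.05,.095)]
    src=np.float32([proj(f,[*(O+a*ex+b*ey),.046]) for a,b in w]); dst=np.float32([(0,0),(440,0),(440,240),(0,240)])
    o=cv2.warpPerspective(im,cv2.getPerspectiveTransform(src,dst),(440,240),flags=cv2.INTER_CUBIC)
    for k in range(0,441,40): cv2.line(o,(k,0),(k,8),(0,255,255),1)
    return o
a=[rect("scene","pics/scene0.png"),rect("scene","pics/scene3.png"),rect("top","pics/top0.png")]
a=[x[:195] for x in a]
cv2.imwrite("pics/z6.png",cv2.resize(np.vstack(a),None,fx=1,fy=1))
```

```text
(no output)
```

View pics/z6.png

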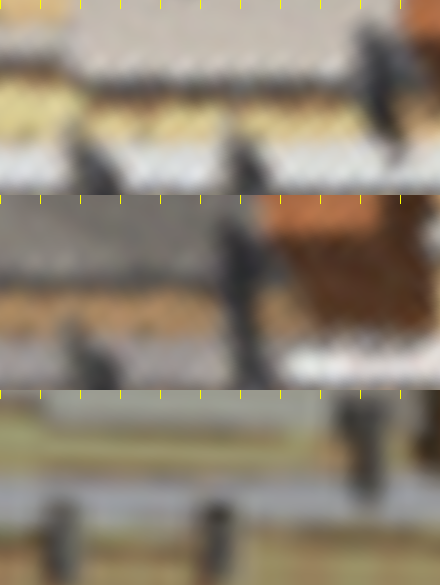

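The views differ a little. The top view gives a gap of about 37.7 mm, while the oblique view gives 33 to 35 mm but is sensitive to height. I'll triangulate the dark blobs from both views so that height drops out.

Run:
```python
from h import *
from scipy.optimize import least_squares
psi=-.038; ex=np.array([np.cos(psi),np.sin(psi)]); ey=np.array([-ex[1],ex[0]]); O=np.array([.591,.037])
F={n:vision.grab_frame(n) for n in("top","scene")}
I={k:cv2.cvtColor(cv2.imread(f"pics/{k}.png"),cv2.COLOR_BGR2GRAY).astype(float) for k in("top0","scene0","top3","scene3")}
def blob(k,x,y,yl,yh,T):   # dark centroid near predicted place
    im=I[k];n=k[:-1];u,v=proj(F[n],[*(O+x*ex+y*ey),.042]);u0,v0=int(round(u)),int(round(v))
    W=im[v0-5:v0+6,u0-5:u0+6]; print(k,u0,v0); print(W.astype(int))
for nm,x,y in [("long",-.031,.0745),("short",.008,.0745),("ptr",.0435,.055)]:
    print(nm)
    for k in("top0","scene0"): blob(k,x,y,0,0,0)
```

```text
long
top0 294 190
[[135 136 135 136 136 119 129 142 147 155 134]
 [135 135 135 135 136 118 128 147 152 155 136]
 [134 133 134 134 134 112 126 152 155 155 134]
 [134 135 135 134 135 112 122 150 154 154 131]
 [134 134 130 122 119 108 114 128 134 148 129]
 [134 133 118  95  85  89  92  93 103 136 131]
 [135 125 105  88  70  69  70  92 108 136 132]
 [136 128 121 118 109  92  82 119 140 149 141]
 [133 132 132 132 128 104 104 141 156 156 148]
 [126 128 128 127 124 101 109 142 155 154 147]
 [127 125 126 128 127 103 105 142 155 154 145]]
scene0 332 228
[[191 175 137 114 133 171 195 201 199 198 197]
 [193 162 120 159 192 197 200 197 195 188 198]
 [130 105 125 177 198 199 193 173 181 203 214]
 [ 88 105 134 160 156 171 196 206 212 217 217]
 [124 168 190 176 134 135 182 211 216 210 179]
 [165 193 199 173 115  93 155 196 188 149 130]
 [173 187 206 170  99  83 103 124 129 161 187]
 [205 214 214 164  82  67  79  97 154 181 152]
 [216 215 213 171  95  53  66  81  97 110  96]
 [214 186 151 127 102  68  49  52  63  78  85]
 [171 131 163 180 153 105  59  54  74  99 117]]
short
top0 295 179
[[132 131 13
[... 1406 characters left out ...]
 112 111  89  68  69 101]
 [112 105 139 155 144 131 132 121 118 123 130]
 [115 107 138 155 145 136 136 139 148 153 153]
 [120 117 142 155 144 137 142 145 150 153 151]]
scene0 311 235
[[172 185 185 183 184 185 188 188 188 190 191]
 [138 165 180 149 138 167 189 189 189 175 139]
 [126 136 143 113  92 135 174 195 161 107  93]
 [116 108 104  84  68  93 117 118 102 106 123]
 [ 76  66  83  85  60  63  84  93 110 133 169]
 [ 54  66  83  75  65  50  61 108 166 190 193]
 [ 52  60  75  83  88  72  47 101 169 198 206]
 [ 58  63  87 109 121 101  61 104 179 213 215]
 [ 57  63  98 124 156 143 102 147 202 218 215]
 [ 52  69 150 181 194 193 164 149 189 211 178]
 [ 61  85 160 206 214 213 207 203 183 147 129]]
```

From the top view the blob centroids give a gap of about 38 mm. Edge collinearity in the scene view gives about 34 to 36 mm. The pull so far is 34.9 mm, so I'll add about 1.5 mm, which keeps both estimates well inside ±6 mm, and check for a steady hold.

Run:
```python
from h import *
psi=-.038;e=np.array([np.cos(psi),np.sin(psi),0])
p=np.array(r.read_state()["tcp_pos"]); r.move_straight(p-.0027*e,v=.02); r.hold(.5)
a=r.read_state(); r.hold(.6); s=r.read_state()
print(s["time_s"],s["tcp_pos"],(np.array([.57987,.03799,.05245])-s["tcp_pos"])@e,np.abs(np.array(a["tcp_pos"])-s["tcp_pos"]).max(),s["width"],s["wrist_force"])
g=vision.grab_frame("scene"); cv2.imwrite("pics/scene4.png",g["color"][:,:,::-1])
i=cv2.imread("pics/scene4.png"); O=np.array([.591,.037]);ey=np.array([-e[1],e[0]])
cv2.imwrite("pics/z7.png",cv2.resize(i[170:264,270:360],None,fx=6,fy=6,interpolation=2))
```

```text
8.9083 [0.54360785 0.03959788 0.05247158] 0.03629705411318982 9.594673337720572e-06 0.02435945384485684 [ 9.91358412  1.10328881 -7.05310078]
```

View pics/z7.png

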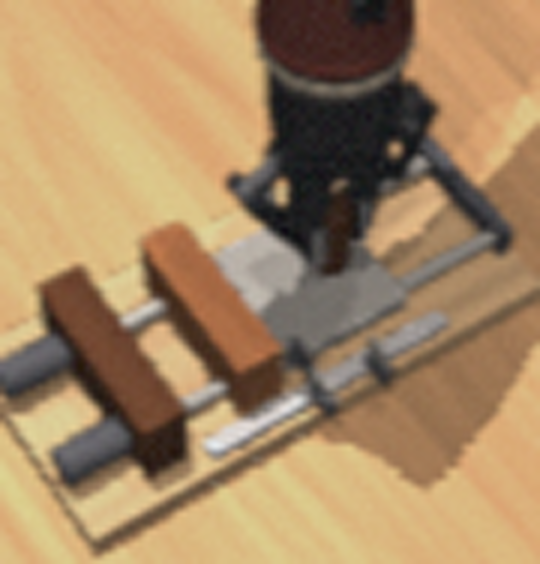

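The jaw is open. The pointer (298,345) runs parallel to the jaw edge and into the short fin (about 319,372), and the hold is steady. I'm handing it in.

```bash
python3 -c "
from bench import workorder
print(workorder.sign_off())"
```

```text
the job is handed in; nothing more can be done
None
```

I pulled the jaw open 36.3 mm to the short mark, because the thin board is the piece in the tray, and handed the job in with the fingers still holding the knob. The hand-in gave no verdict.

- **Hold:** The finger opening is 24.4 mm on the knob, and the wrist feels about 10 N along the slide. The tool moved less than 0.01 mm over 0.6 s, and the clock read about 9 s of the 32 s allowed.
- **Alignment:** My two views disagreed on the distance to the mark. The top view gave about 38 mm and the oblique scene view about 34 to 36 mm. I chose a pull between them, so I expect the pointer within about 2–3 mm of the mark (limit 6 mm). In the last scene picture it lines up with the short fin.
- **Not checked:** After the pull the arm hid the pointer from the top camera, so that last alignment check is from one view only. I also did not check the wood and bystanders again afterwards. The arm moved straight down onto the knob and along the slide, with nothing unexpected in the force readings I took.

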